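# Measure the mounting bed's channels and pack them flush

### The arm

A 6-joint arm with a two-finger parallel gripper is mounted at the origin on the work surface. World frame = base frame: x ahead of the robot, y to its left, z up, the work surface at z = 0. Lengths are in m, angles in degrees, forces in N, time in s.
With the tool pointing down it reaches from about 0.3 to 0.75 m from the base axis. Payload 8.5 kg.
Tool frame: the origin (TCP) lies at the very end of the fingers, on their centre line; the grasp point (between the pads) lies 19 mm behind it (env.pinch_z is the distance from the TCP to the grasp point, in m); z points along the fingers, y is the line along which they close (so a half turn about z gives the same grasp; the last joint's range is limited). The gripper opens to 85 mm and grips with 20 to 120 N. Pads are 22 mm wide; open, the fingers measure 114 mm over their backs; the gripper's body (76 mm by 85 mm) begins 54 mm behind the grasp point. The pads swing forward as they close: fully open they stand 13 mm farther back than shut.
Start: joints at [51.893, 21.807, 74.336, -0, 83.858, -12.336], TCP at [0.239, 0.495, 0.231] pointing down, gripper open.
Joint ranges: [-178.18, 178.18], [-50.72, 133.34], [12.68, 142.11], [-81.47, 261.47], [9.98, 163.14], [-165.26, 165.26]. Speed limits (degrees/s): [136.94, 136.94, 180, 180, 180, 180].

### API

Orientations are given as a 3x3 rotation matrix whose columns are the frame's x, y, z axes.
In Python, from rig import env, viewer gives the robot as it stands.
- The arm moves only by the tool drive_tool, never from a script. Its argument "series" is a list of rows, each a list of 3 entries, a list of its own where there are three numbers: the shift along the tool's x, y, z in m, then the turn about the tool's z in degrees, then the finger opening in m, from 0 to 0.0854. A call has 1 to 20 rows; each row is the pose to reach, as a shift and turn from the pose commanded when the call began, along the tool's axes at that moment; what a row does not reach only later rows make up. A row lasts 1/10 s, in which the tool goes at most 50 mm and 8.59 degrees, less where a joint would pass 70% of its speed; a pose out of reach is approached as far as the arm can. A call with a gripper value outside its range is refused whole. The fingers move at their own pace and stop on an object; "newtons" is the grip in N (left out, the last holds). Time passes only in rows, so rows that repeat a pose let the fingers close. It gives the time, the measured TCP pose, the force, the opening and the grip force at its end, in the units of the state.
- env.observe(): the state, without advancing time (a new reading comes with each control period).
- viewer.get_image(name): name is "scene" or "top" or "wrist"; returns a dict with "img" (420x560x3 uint8, red, green, blue), "depth" (420x560 float32, m along the optical axis (not along the pixel's ray), 0 where there is no reading), "camera_matrix" (3x3 intrinsics, pixels), "rvec" (rotation vector, rad) and "tvec" (3), from world to camera coordinates, as OpenCV has them. Camera axes: x right, y down, z forward; pixel columns grow to the right and rows downward; lengths in m; the calibration is good to about 2 mm. The wrist camera is an equidistant fisheye: a pixel r from the principal point sees the ray r / f radians off the axis. A picture is of the moment at which its call begins.
- env.close_job(): hands the job in; it is judged then, once.
The state is a dict: "time_s": time; "q": joint angles; "qvel": joint speeds; "joint_efforts": joint torques, N m; "position": TCP position; "tool_rot": TCP orientation; "ft_force": force on the tool from outside, world axes, zero at the start; "wrist_torque": the same for the moment, N m; "grip_width": finger opening in m; "gripper_force": force on a finger pad.
Only numpy, scipy, OpenCV 4.12 (cv2) and the standard library are available. Lean on these libraries where they do the work, as an engineer would, in place of code of your own. Each camera call takes 0.05 s, during which the arm holds its last target. There are 200 camera calls.

### The job

Swing the bench lamp clear of the aluminium mounting bed until its head is over the round parking pad, and leave it there. Then take the sprung depth gauge from its stand, push it down centrally over each of the bed's four channels in turn, from the robot's left to its right, each time until its foot sits flat on the bed for a moment so that the depth can be read, and stand it back upright and fully seated in its stand. Then lay each white packer that is on the bench flat and centred in the channel that it fills flush with the bed's top, leaving the other things on the bench where they are.

Things in the scene. Friction and masses are not known exactly. Their poses are not given: they have to be found in the camera images.
- lamp_arm (a joint): stiff hinge of the bench lamp's swing arm about the upright aluminium post; rad, grows anticlockwise seen from above; at 0 the arm points along the lamp's -x (towards the robot side). Friction 0.5 N m (about 2 N at the knob); it stays wherever it is left
- lamp_knob (a point): centre of the upright black round knob (diameter 20 mm, 44 mm tall, free all round and above) on top of the flat white lamp head (diameter 100 mm). The head's upper face is 24 mm below this point, its underside 47 mm below. The knob moves on a circle of 240 mm radius about the post, at constant height
- lamp_pivot (a point): point on the axis of the lamp post, at the knob's height (the post's top is just at that height). A 14 mm bar joins post and head 34 mm below this height
- pad: parking pad: flat round black rubber disc, diameter 80 mm, 3 mm thick, with a grey centre, fixed on the bench under the lamp head's circle; origin at its centre on the bench
- bed: aluminium mounting bed, fixed: 110 mm (x) by 250 mm (y) by 44 mm high, with four closed channels in its top, 60 mm apart along y. Origin at the centre of its underside
- channel_1 (a point): centre of the mouth of channel 1 (leftmost seen from the robot, at the bed's +y end), level with the bed's flat top; axes parallel to the bed's. Each channel is 64 mm long along the bed's x, 30 mm wide along y, upright walls, flat floor. The four depths are 8, 14, 20 and 26 mm, one of each, in an order that changes from start to start and must be measured
- channel_2 (a point): centre of the mouth of channel 2 (second from the left), level with the bed's flat top; axes parallel to the bed's. Each channel is 64 mm long along the bed's x, 30 mm wide along y, upright walls, flat floor. The four depths are 8, 14, 20 and 26 mm, one of each, in an order that changes from start to start and must be measured
- channel_3 (a point): centre of the mouth of channel 3 (third from the left), level with the bed's flat top; axes parallel to the bed's. Each channel is 64 mm long along the bed's x, 30 mm wide along y, upright walls, flat floor. The four depths are 8, 14, 20 and 26 mm, one of each, in an order that changes from start to start and must be measured
- channel_4 (a point): centre of the mouth of channel 4 (rightmost), level with the bed's flat top; axes parallel to the bed's. Each channel is 64 mm long along the bed's x, 30 mm wide along y, upright walls, flat floor. The four depths are 8, 14, 20 and 26 mm, one of each, in an order that changes from start to start and must be measured
- gauge_grip (a point): depth gauge, loose, 0.27 kg: the place to hold it, in the middle of its dark steel housing (24 by 24 mm upright square block, 54 mm tall; this point is 40 mm above the underside of the foot and 24 mm below the housing's top). The gauge's y axis runs along its foot. A thin pin with a brass button stands out of the housing's top, button top 5 mm above the housing when the plunger is fully out, and rises as the plunger is pushed in (to 35 mm above)
- gauge_foot (a point): centre of the flat underside of the gauge's steel foot, 30 mm (x) by 60 mm (y), 10 mm thick; the foot must bridge the channel's width, its y axis along the bed's y (either way round)
- plunger (a joint): travel of the gauge's sprung plunger (8 mm thick, round tip), m: 0 fully out (tip 30 mm below the foot), 0.030 fully in. Spring 1.8 N at the start of travel, growing 0.15 N per mm, so the gauge's weight alone does not always seat it: push it down. With the foot flat on the bed, channel depth = 0.030 - this value
- stand_seat (a point): gauge stand, fixed, grey: centre of its seat, 40 mm above the bench; block 60 mm (x) by 90 mm (y) with a slot 24 mm wide along x and 34 mm deep for the plunger. At the start the gauge stands here, foot across the slot, its axes along the stand's
- grip_8 (a point): white nylon packer 8 mm thick (slab 58 mm (x) by 27 mm (y)), loose, about 46 g: the centre of the grip bar on top of the slab: bar 26 mm long (x), 12 mm thick (y), 22 mm tall. This point is 11 mm above the slab's upper face and 19 mm above its underside. May be absent (then none is to be fitted)
- grip_14 (a point): white nylon packer 14 mm thick (slab 58 mm (x) by 27 mm (y)), loose, about 58 g: the centre of the grip bar on top of the slab: bar 26 mm long (x), 12 mm thick (y), 22 mm tall. This point is 11 mm above the slab's upper face and 25 mm above its underside. May be absent (then none is to be fitted)
- grip_20 (a point): white nylon packer 20 mm thick (slab 58 mm (x) by 27 mm (y)), loose, about 70 g: the centre of the grip bar on top of the slab: bar 26 mm long (x), 12 mm thick (y), 22 mm tall. This point is 11 mm above the slab's upper face and 31 mm above its underside. May be absent (then none is to be fitted)
- grip_26 (a point): white nylon packer 26 mm thick (slab 58 mm (x) by 27 mm (y)), loose, about 82 g: the centre of the grip bar on top of the slab: bar 26 mm long (x), 12 mm thick (y), 22 mm tall. This point is 11 mm above the slab's upper face and 37 mm above its underside. May be absent (then none is to be fitted)
- meter: bystander: black handheld multimeter 150 by 75 by 35 mm; origin under its centre, as for all bystanders
- driver: bystander: screwdriver lying on the bench
- bulb: bystander: clear bulb in a white ceramic holder, 122 mm tall
- terminal: bystander: small grey terminal strip, 60 by 22 by 16 mm
- jar: bystander: small closed jar, 48 mm in diameter, 55 mm tall
- plug: bystander: black test plug lying on the bench, 58 mm long, 12 mm thick

How it is judged:
By the outcome, as a careful person would: the job done as asked, in the order asked, and still so for the second after the job is handed in, with the robot touching nothing.
Of packer_8, packer_14, packer_20, packer_26 only 2 to 4 are there at a start; the rules pass over those that are not, and their reading is None.
At some moment in a run one of packer_8, packer_14, packer_20, packer_26 may be knocked a few centimetres aside while the robot is not near it.
It also fails if it takes over 208 s, if anything falls off the work surface, if the arm or the gripper's body presses on something with over 40 N, if the wrist force passes 120 N, or if a joint passes its speed limit or range.

## Working session

There is one attempt and no reset: what is moved stays moved. The work goes in short steps, Python scripts to look and compute and a tool call to move; the robot and the scene stay as the last step left them, time stands still between calls to the robot, and variables do not carry over. Pictures are saved under pics/ and viewed, at most 14 in all, crops included, and the job is handed in when it is done.

Besides the shell and the picture viewer there is one more tool, called after ">>>" as name(argument=value, ...), one argument or row to a line, values as JSON. drive_tool: Moves the arm, as the interface text tells. Its arguments: {"type":"object","properties":{"series":{"type":"array"},"newtons":{"type":"number"}},"required":["series"]}

```bash
ls; mkdir -p pics; cat > h.py <<'E'
import numpy as np, cv2
from rig import env, viewer
def get(n):
    d=viewer.get_image(n); d['R']=cv2.Rodrigues(np.array(d['rvec'],float))[0]; d['t']=np.array(d['tvec'],float).ravel(); d['K']=np.array(d['camera_matrix'],float); return d
def world(d,fish=False):
    h,w=d['depth'].shape; u,v=np.meshgrid(np.arange(w),np.arange(h)); K=d['K']
    x=(u-K[0,2])/K[0,0]; y=(v-K[1,2])/K[1,1]
    if fish:
        r=np.hypot(x,y); s=np.where(r>1e-9,np.tan(np.minimum(r,1.5))/np.maximum(r,1e-9),1); x=x*s;y=y*s
    P=np.stack([x,y,np.ones_like(x)],-1)*d['depth'][...,None]
    return (P-d['t'])@d['R']
def save(d,name): cv2.imwrite('pics/'+name,d['img'][...,::-1])
E
python3 - <<'E'
from h import *
for n in ['top','scene']:
    d=get(n); save(d,n+'0.png'); W=world(d); np.savez(n+'0.npz',W=W,img=d['img'],depth=d['depth'])
    print(n,d['K'].tolist(),(-d['R'].T@d['t']).round(3),d['R'].round(3).tolist())
s=env.observe(); print(s['position'],s['tool_rot'],s['time_s'],env.pinch_z,s['ft_force'])
E
```

```text
pics
top [[446.83724141149503, 0.0, 285.15448161130195], [0.0, 446.83724141149503, 211.0478717618011], [0.0, 0.0, 1.0]] [0.374 0.002 1.458] [[-0.005, -1.0, -0.025], [-0.991, 0.009, -0.135], [0.135, 0.024, -0.991]]
scene [[503.7164567270989, 0.0, 282.0982698967479], [0.0, 503.7164567270989, 214.48379651415345], [0.0, 0.0, 1.0]] [ 1.153 -0.421  1.113] [[0.592, 0.806, 0.012], [0.642, -0.463, -0.612], [-0.487, 0.37, -0.791]]
[0.23898067 0.49507779 0.23077002] [[-9.00536353e-01  4.34779984e-01 -8.01063487e-04]
 [ 4.34780642e-01  9.00535779e-01 -1.05110014e-03]
 [ 2.64389030e-04 -1.29484078e-03 -9.99999127e-01]] 0.1 0.0187 [0.71085157 0.06516278 0.1268314 ]
```

View pics/top0.png

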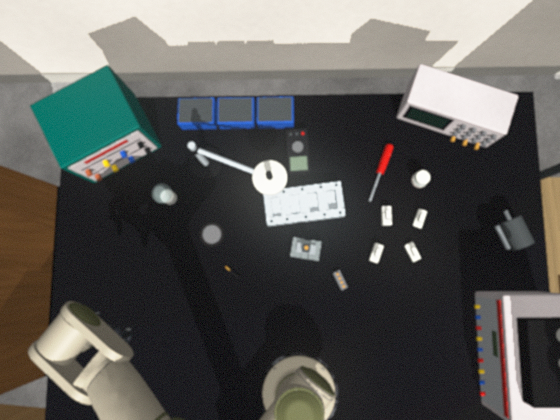

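View pics/scene0.png

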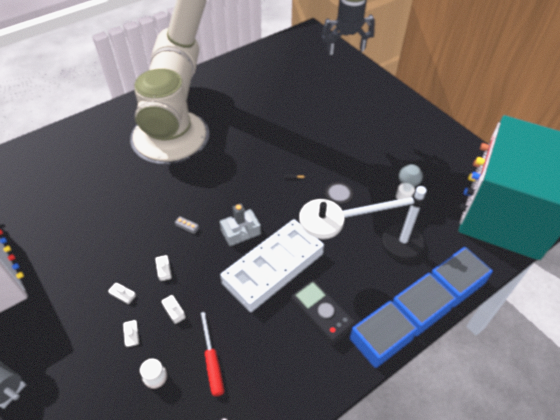

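The top view shows the lamp head at px (269,177), its post at (192,146) and the pad at (211,234). The bed is at (304,203), the gauge in its stand at (306,248), and four packers at (387,215), (420,218), (377,253) and (413,252). The plug is at (229,268), the bulb at (164,194), and the meter, driver, jar and terminal are around them.

```bash
python3 - <<'E'
import numpy as np,cv2
T=np.load('top0.npz'); S=np.load('scene0.npz')
W=np.concatenate([T['W'].reshape(-1,3),S['W'].reshape(-1,3)]); I=np.concatenate([T['img'].reshape(-1,3),S['img'].reshape(-1,3)])
src=np.r_[np.zeros(420*560),np.ones(420*560)]
ok=np.concatenate([T['depth'].ravel(),S['depth'].ravel()])>0
W[~ok]=99
P=T['W']
for n,(u,v) in dict(knob=(268,168),head=(278,185),post=(192,146),pad=(211,234),bedc=(304,203),gauge=(306,248),p1=(387,215),p2=(420,218),p3=(377,253),p4=(413,252),jar=(421,178),plug=(229,268),bulb=(164,194),bench=(350,350),term=(340,280),meter=(299,165)).items(): print(n,P[v,u].round(3))
def sel(c,r,z0,z1,s=None):
    m=(np.hypot(W[:,0]-c[0],W[:,1]-c[1])<r)&(W[:,2]>z0)&(W[:,2]<z1)
    if s is not None: m&=src==s
    return W[m],I[m]
for n,(u,v) in dict(p1=(387,215),p2=(420,218),p3=(377,253),p4=(413,252)).items():
  for s in (0,1):
    c=P[v,u]; w,i=sel(c,.05,.003,.09,s); 
    r=cv2.minAreaRect((w[:,:2]*1000).astype(np.float32)); print(n,s,len(w),np.round(r[0]),np.round(r[1]),round(r[2]),'z pct',np.percentile(w[:,2],[10,25,50,75,90,98]).round(4))
for s in (0,1):
    c=P[203,304]; w,i=sel(c,.16,.036,.05,s); m=w[:,0]>.41; r=cv2.minAreaRect((w[m,:2]*1000).astype(np.float32)); print('bed',s,m.sum(),r,np.median(w[:,2]))
    c=P[248,306]; w,i=sel(c,.07,.03,.045,s);m=w[:,0]<.41; r=cv2.minAreaRect((w[m,:2]*1000).astype(np.float32)); print('stand',s,m.sum(),r)
    w,i=sel(c,.05,.075,.12,s); print('gauge housing top',len(w),w.mean(0),np.percentile(w[:,2],[5,50,95]),(w.max(0)+w.min(0))/2)
E
```

```text
knob [0.67  0.081 0.205]
head [0.621 0.053 0.202]
post [0.733 0.298 0.225]
pad [0.499 0.281 0.006]
bedc [ 0.592 -0.024  0.048]
gauge [ 0.446 -0.027  0.106]
p1 [ 0.551 -0.286  0.048]
p2 [ 0.543 -0.394  0.031]
p3 [ 0.432 -0.251  0.043]
p4 [ 0.434 -0.365  0.039]
jar [ 0.669 -0.397  0.052]
plug [0.388 0.221 0.002]
bulb [0.613 0.406 0.119]
bench [ 0.13  -0.164 -0.001]
term [ 0.348 -0.136  0.02 ]
meter [ 0.719 -0.009  0.038]
p1 0 292 [ 552. -286.] [95. 88.] 1 z pct [0.0038 0.0056 0.0228 0.0279 0.0435 0.0502]
p1 1 320 [ 560. -288.] [73. 82.] 16 z pct [0.0105 0.0216 0.0246 0.0279 0.0452 0.0484]
p2 0 254 [ 542. -393.] [94. 94.] 36 z pct [0.0036 0.0044 0.0069 0.0109 0.0277 0.0323]
p2 1 285 [ 539. -398.] [74. 90.] 64 z pct [0.0042 0.0056 0.0077 0.0192 0.0285 0.0307]
p3 0 289 [ 433. -251.] [90. 97.] 37 z pct [0.0036 0.0048 0.017  0.0224 0.0388 0.0462]
p3 1 262 [ 441. -254.] [82. 74.] 80 z pct [0.0072 0.016  0.0183 0.0227 0.04   0.0421]
p4 0 289 [ 434. -363.] [95. 92.] 40 z pct [0.0035 0.0046 0.011  0.0167 0.0331 0.0393]
p4 1 279 [ 430. -367.] [81. 71.] 13 z pct [0.0064 0.0105 0.0132 0.0234 0.0348 0.0375]
bed 0 2248 ((586.191650390625, -20.06976318359375), (251.560546875, 281.4789123535156), 54.82371139526367) 0.04365334938805504
stand 0 0 ((0.0, 0.0), (0.0, 0.0), 0.0)
gauge housing top 67 [ 0.44576366 -0.02759657  0.10456259] [0.09652865 0.10469852 0.11171095] [ 0.44604026 -0.02730209  0.09756703]
bed 1 3326 ((587.302490234375, -18.798019409179688), (256.7332763671875, 281.02655029296875), 52.954227447509766) 0.042124481246303525
stand 1 0 ((0.0, 0.0), (0.0, 0.0), 0.0)
gauge housing top 136 [ 0.45255432 -0.02922215  0.09591229] [0.07830373 0.0992646  0.10727822] [ 0.44857531 -0.02728657  0.09284314]
```

```bash
cat > g.py <<'E'
import numpy as np,cv2
def circ(xy):
    A=np.c_[2*xy,np.ones(len(xy))]; s=np.linalg.lstsq(A,(xy**2).sum(1),rcond=None)[0]; return s[:2],np.sqrt(s[2]+s[:2]@s[:2])
E
python3 - <<'E'
import numpy as np,cv2
for f in ('top0','scene0'):
    T=np.load(f+'.npz'); W=T['W'].reshape(-1,3); ok=T['depth'].ravel()>0; I=T['img'].reshape(-1,3).astype(int)
    near=lambda c,r:(np.hypot(W[:,0]-c[0],W[:,1]-c[1])<r)&ok
    m=near((.64,.07),.1)&(W[:,2]>.193)&(W[:,2]<.209); w=W[m]; c,r=cv2.minEnclosingCircle((w[:,:2]*1000).astype(np.float32)); print(f,'head',len(w),np.array(c).round(),round(r),w.mean(0).round(3),np.median(w[:,2]))
    m=near((.64,.07),.08)&(W[:,2]>.213); w=W[m]; print('knob',len(w),w.mean(0).round(4),w.max(0).round(3),w.min(0).round(3))
    m=near((.733,.298),.04)&(W[:,2]>.205); w=W[m]; print('post',len(w),w.mean(0).round(4),((w.max(0)+w.min(0))/2).round(3),w[:,2].max())
    # pad grey centre & black disc
    m=near((.499,.281),.035)&(W[:,2]<.02)&(I.min(1)>55); w=W[m]; print('pad',len(w),w.mean(0).round(4),((w.max(0)+w.min(0))/2).round(3),np.ptp(w,axis=0))
E
```

```text
top0 head 922 [653.  96.] 71 [0.645 0.081 0.2  ] 0.2003143336411138
knob 54 [0.6425 0.0764 0.2395] [0.653 0.086 0.248] [0.635 0.068 0.216]
post 66 [0.7319 0.2988 0.2196] [0.732 0.298 0.218] 0.23015494265575398
pad 343 [0.4993 0.2801 0.0038] [0.499 0.281 0.004] [0.06617688 0.0669305  0.01774444]
scene0 head 1126 [658.  95.] 70 [0.652 0.077 0.198] 0.19813518302533314
knob 113 [0.6493 0.0751 0.2333] [0.657 0.087 0.246] [0.635 0.067 0.213]
post 89 [0.7378 0.2971 0.219 ] [0.736 0.299 0.216] 0.2272068162141835
pad 347 [0.4999 0.2807 0.0017] [0.499 0.281 0.001] [0.06858211 0.06890314 0.01459625]
```

>>> drive_tool(
  series=[
    [[-0.05,-0.02,-0.06],10,0.085],
    [[-0.547,-0.2,-0.06],86,0.085],
    [[-0.547,-0.2,-0.06],86,0.085],
    [[-0.547,-0.2,-0.06],86,0.085],
    [[-0.547,-0.2,-0.06],86,0.085],
    [[-0.547,-0.2,-0.06],86,0.085],
    [[-0.547,-0.2,-0.06],86,0.085],
    [[-0.547,-0.2,-0.06],86,0.085],
    [[-0.547,-0.2,-0.06],86,0.085],
    [[-0.547,-0.2,-0.06],86,0.085],
    [[-0.547,-0.2,-0.06],86,0.085],
    [[-0.547,-0.2,-0.06],86,0.085],
    [[-0.547,-0.2,-0.06],86,0.085],
    [[-0.547,-0.2,-0.06],86,0.085],
    [[-0.547,-0.2,-0.06],86,0.085],
    [[-0.547,-0.2,-0.06],86,0.085],
  ],
  newtons=25,
)

```text
time_s: 1.7
position: [0.6441, 0.0785, 0.2918]
tool_rot: [[0.369, 0.929, 0.0], [0.929, -0.369, 0.0], [0.0, 0.0, -1.0]]
ft_force: [0.1, -0.6, -0.2]
grip_width: 0.0851
gripper_force: 0.0
```

```bash
cat >> h.py <<'E'
def off(xyz,theta=None):
    s=env.observe(); R=np.array(s['tool_rot']); p=np.array(s['position']); th=np.degrees(np.arctan2(R[1,0],R[0,0]))
    d=R.T@(np.array(xyz)-p); f=0 if theta is None else (th-theta+180)%360-180
    print('off',d.round(4).tolist(),'turn',round(f,1),'| at',p.round(4),'th',round(th,2),'q6',round(s['q'][5],1),'t',round(s['time_s'],1)); return d,f
E
python3 - <<'E'
from h import *
from g import circ
s=env.observe(); print(s['q'])
d=get('wrist'); save(d,'w0.png'); W=world(d,True).reshape(-1,3); ok=d['depth'].ravel()>0
for a,b,n in ((.193,.207,'head'),(.236,.26,'knobtop'),(.036,.05,'bed')):
    m=ok&(W[:,2]>a)&(W[:,2]<b)&(abs(W[:,0]-.62)<.14)&(abs(W[:,1])<.2); w=W[m]; print(n,len(w),w.mean(0).round(4),np.percentile(w,1,axis=0).round(3),np.percentile(w,99,axis=0).round(3))
off((.645,.077,.211))
E
```

```text
[-3.48414499e+00  3.07839423e+01  4.94903325e+01  7.22344415e-03
  9.97115988e+01  1.81966105e+01]
head 13165 [0.6514 0.0934 0.1989] [0.6   0.034 0.194] [0.694 0.194 0.201]
knobtop 747 [0.6462 0.0802 0.2429] [0.637 0.071 0.236] [0.655 0.088 0.245]
bed 5775 [ 0.587  -0.0472  0.0433] [ 0.526 -0.146  0.036] [0.738 0.098 0.046]
off [-0.001, 0.0013, 0.0808] turn 0 | at [0.6441 0.0785 0.2918] th 68.32 q6 18.2 t 1.8
```

View pics/w0.png

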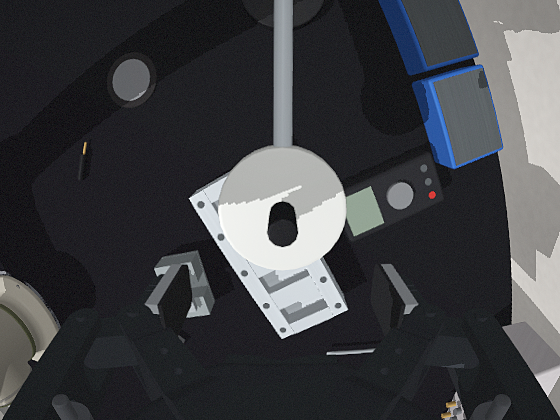

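>>> drive_tool(
  series=[
    [[0.002,0.001,0.04],0,0.085],
    [[0.002,0.001,0.081],0,0.085],
    [[0.002,0.001,0.081],0,0.085],
    [[0.002,0.001,0.081],0,0.015],
    [[0.002,0.001,0.081],0,0.015],
    [[0.002,0.001,0.081],0,0.015],
    [[0.002,0.001,0.081],0,0.015],
    [[0.002,0.001,0.081],0,0.015],
    [[0.002,0.001,0.081],0,0.015],
    [[0.002,0.001,0.081],0,0.015],
    [[0.002,0.001,0.081],0,0.015],
  ],
  newtons=25,
)

```text
time_s: 2.85
position: [0.6467, 0.0789, 0.2115]
tool_rot: [[0.371, 0.929, 0.002], [0.929, -0.371, -0.0], [0.001, 0.002, -1.0]]
ft_force: [-1.7, 0.4, 5.1]
grip_width: 0.0193
gripper_force: 25.0
```

>>> drive_tool(
  series=[
    [[0.001,-0.021,0],5,0.015],
    [[0.004,-0.042,0],10,0.015],
    [[0.008,-0.062,0],15,0.015],
    [[0.014,-0.082,0],20,0.015],
    [[0.022,-0.101,0],25,0.015],
    [[0.032,-0.12,0],30,0.015],
  ],
)

```text
time_s: 3.45
position: [0.5469, 0.1529, 0.2115]
tool_rot: [[0.788, 0.615, 0.003], [0.615, -0.788, -0.001], [0.002, 0.003, -1.0]]
ft_force: [4.2, -0.8, 4.9]
grip_width: 0.0191
gripper_force: 25.0
```

>>> drive_tool(
  series=[
    [[0.001,-0.021,0],5,0.015],
    [[0.004,-0.042,0],10,0.015],
    [[0.008,-0.062,0],15,0.015],
    [[0.014,-0.082,0],20,0.015],
    [[0.022,-0.101,0],25,0.015],
    [[0.032,-0.12,0],30,0.015],
    [[0.039,-0.131,0],33,0.015],
    [[0.039,-0.131,0],33,0.015],
    [[0.039,-0.131,0],33,0.015],
  ],
)

```text
time_s: 4.35
position: [0.496, 0.2809, 0.2115]
tool_rot: [[0.996, 0.092, 0.001], [0.092, -0.996, 0.001], [0.001, -0.001, -1.0]]
ft_force: [-3.8, 1.2, 8.4]
grip_width: 0.0191
gripper_force: 25.3
```

```bash
python3 - <<'E'
from h import *
d=get('top'); save(d,'top1.png'); W=world(d); np.savez('top1.npz',W=W,img=d['img'],depth=d['depth'])
d=get('scene'); save(d,'scene1.png'); W2=world(d); np.savez('scene1.npz',W=W2,img=d['img'],depth=d['depth'])
s=env.observe(); print(s['position'],s['ft_force'])
# circle through grasp positions
from scipy.optimize import least_squares
P=np.array([[.6467,.0789],[.5469,.1529],s['position'][:2]])
print(least_squares(lambda c:np.hypot(*(P-c).T)-.24,[.735,.3]).x)
E
```

```text
[0.49602822 0.28064841 0.21146471] [-4.28366594  1.42170997  7.37138928]
[0.73504046 0.30200853]
```

View pics/scene1.png

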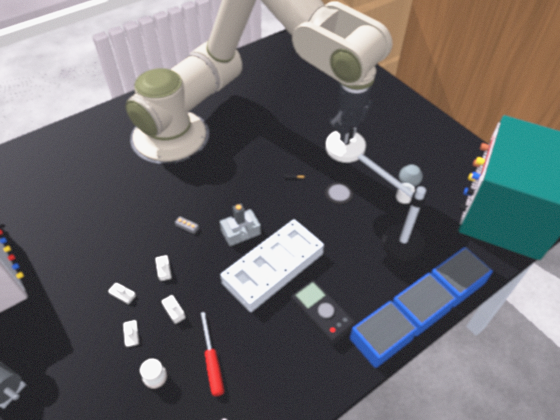

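>>> drive_tool(
  series=[
    [[0,0,0],0,0.085],
    [[0,0,0],0,0.085],
    [[0,0,0],0,0.085],
    [[0,0,0],0,0.085],
    [[0,0,0],0,0.085],
    [[0,0,-0.04],0,0.085],
    [[0,0,-0.08],0,0.085],
    [[-0.025,0.31,-0.12],5,0.085],
    [[-0.025,0.31,-0.12],5,0.085],
    [[-0.025,0.31,-0.12],5,0.085],
    [[-0.025,0.31,-0.12],5,0.085],
    [[-0.025,0.31,-0.12],5,0.085],
    [[-0.025,0.31,-0.12],5,0.085],
    [[-0.025,0.31,-0.12],5,0.085],
    [[-0.025,0.31,-0.12],5,0.085],
    [[-0.025,0.31,-0.12],5,0.085],
    [[-0.025,0.31,-0.12],5,0.085],
  ],
)

```text
time_s: 6.15
position: [0.4997, -0.0295, 0.3302]
tool_rot: [[1.0, 0.006, -0.0], [0.006, -1.0, 0.0], [-0.0, -0.0, -1.0]]
ft_force: [-0.2, 1.1, -0.6]
grip_width: 0.0853
gripper_force: 0.0
```

```bash
python3 - <<'E'
from h import *
s=env.observe(); print(s['position'])
d=get('wrist'); save(d,'w1.png'); W=world(d,True); np.savez('w1.npz',W=W,img=d['img'],depth=d['depth'],K=d['K'],R=d['R'],t=d['t'])
T=np.load('top1.npz');S=np.load('scene1.npz')
for n,w,dep in (('wrist',W,d['depth']),('top',T['W'],T['depth']),('scene',S['W'],S['depth'])):
    w=w.reshape(-1,3)[dep.ravel()>0]
    m=(w[:,2]>.038)&(w[:,2]<.050)&(abs(w[:,0]-.59)<.1)&(abs(w[:,1]+.02)<.15); 
    # drop stand by x
    b=w[m]; b=b[(b[:,0]>.515)]
    r=cv2.minAreaRect((b[:,:2]*1000).astype(np.float32)); print(n,'bed',len(b),np.round(r[0],1),np.round(r[1],1),round(r[2],2),'z',np.median(b[:,2]))
    m=(abs(w[:,0]-.447)<.06)&(abs(w[:,1]+.028)<.07)
    for a,z in ((.02,.045),(.045,.057),(.085,.099),(.099,.12)):
        g=w[m&(w[:,2]>a)&(w[:,2]<z)&(w[:,0]<.505)]
        if len(g)>5: r=cv2.minAreaRect((g[:,:2]*1000).astype(np.float32)); print('  ',a,len(g),np.round(r[0],1),np.round(r[1],1),round(r[2],1),np.median(g[:,2]).round(4))
E
```

```text
[ 0.4997081  -0.02950911  0.33018209]
wrist bed 11132 [593.  -22.4] [111. 251.] 6.77 z 0.04338242143276538
   0.02 1477 [446.5 -26.5] [89. 61.] 80.1 0.0397
   0.045 607 [446.9 -26.6] [58.7 30.5] 80.4 0.0498
   0.085 66 [455.  -23.8] [14.1 29.7] 28.5 0.0924
   0.099 382 [447.  -27.2] [23.9 24. ] 79.8 0.1038
top bed 1906 [592.8 -23.6] [111.1 250.2] 6.77 z 0.044004422617732214
   0.02 286 [446.5 -27.9] [90.1 59.9] 80.3 0.04
   0.045 115 [446.8 -28. ] [80.5 51.6] 77.7 0.0498
   0.099 63 [446.3 -27.7] [23.2 23.5] 78.5 0.1046
scene bed 2763 [594.4 -22.1] [112.8 252.7] 6.59 z 0.04233906196236299
   0.02 446 [449.3 -27.4] [91.3 63.3] 80.5 0.0377
   0.045 144 [449.6 -27.1] [60.7 34.2] 80.2 0.0483
   0.085 34 [453.6 -33.6] [31.1 16.1] 36.6 0.0923
   0.099 75 [448.5 -27. ] [23.5 26.9] 77.1 0.1029
```

View pics/w1.png

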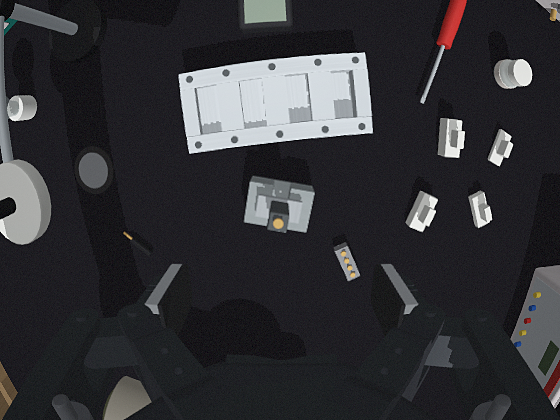

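```bash
cat >> h.py <<'E'
BC=np.array([.593,-.0230]); BA=6.75
def bedpt(x,y):
    a=np.radians(BA); return BC+np.array([x*np.cos(a)-y*np.sin(a),x*np.sin(a)+y*np.cos(a)])
CH={i+1:bedpt(0,y) for i,y in enumerate((.09,.03,-.03,-.09))}
SC=np.array([.4466,-.0271]); SA=-9.8
E
python3 - <<'E'
from h import *
print(CH)
for f in ('w1','top1','scene1'):
    T=np.load(f+'.npz'); w=T['W'].reshape(-1,3)[T['depth'].ravel()>0]
    for i,c in CH.items():
        a=np.radians(BA); q=(w[:,:2]-c)@np.array([[np.cos(a),-np.sin(a)],[np.sin(a),np.cos(a)]])
        m=(abs(q[:,0])<.025)&(abs(q[:,1])<.009); z=w[m,2]; print(f,i,len(z),np.percentile(z,[5,25,50]).round(4))
print('above'); off((*SC,.20),SA); print('grip'); off((*SC,.065),SA)
E
```

```text
{1: array([0.58242163, 0.06637616]), 2: array([0.58947388, 0.00679205]), 3: array([ 0.59652612, -0.05279205]), 4: array([ 0.60357837, -0.11237616])}
w1 1 462 [0.0278 0.0288 0.0293]
w1 2 501 [0.0339 0.0349 0.0355]
w1 3 477 [0.022  0.0227 0.0234]
w1 4 445 [0.0162 0.017  0.0175]
top1 1 85 [0.0254 0.028  0.0303]
top1 2 83 [0.0319 0.0352 0.0373]
top1 3 83 [0.0191 0.0214 0.0234]
top1 4 84 [0.0134 0.0165 0.0187]
scene1 1 95 [0.0254 0.0269 0.0284]
scene1 2 118 [0.031  0.0331 0.0341]
scene1 3 104 [0.0188 0.0214 0.0227]
scene1 4 92 [0.0128 0.0151 0.0167]
above
off [-0.0531, -0.0027, 0.1302] turn 10.1 | at [ 0.4997 -0.0295  0.3302] th 0.35 q6 72.7 t 6.2
grip
off [-0.053, -0.0027, 0.2652] turn 10.1 | at [ 0.4997 -0.0295  0.3302] th 0.35 q6 72.7 t 6.2
```

>>> drive_tool(
  series=[
    [[-0.053,-0.003,0.05],8,0.085],
    [[-0.053,-0.003,0.1],10,0.085],
    [[-0.053,-0.003,0.13],10,0.085],
    [[-0.053,-0.003,0.16],10,0.085],
    [[-0.053,-0.003,0.2],10,0.085],
    [[-0.053,-0.003,0.24],10,0.085],
    [[-0.053,-0.003,0.265],10,0.085],
    [[-0.053,-0.003,0.265],10,0.085],
    [[-0.053,-0.003,0.265],10,0.02],
    [[-0.053,-0.003,0.265],10,0.02],
    [[-0.053,-0.003,0.265],10,0.02],
    [[-0.053,-0.003,0.265],10,0.02],
    [[-0.053,-0.003,0.265],10,0.02],
    [[-0.053,-0.003,0.265],10,0.02],
    [[-0.053,-0.003,0.265],10,0.02],
    [[-0.053,-0.003,0.265],10,0.02],
  ],
  newtons=60,
)

```text
time_s: 7.8
position: [0.4472, -0.0281, 0.0663]
tool_rot: [[0.985, -0.17, 0.002], [-0.17, -0.985, -0.0], [0.002, -0.0, -1.0]]
ft_force: [-0.4, 1.9, 6.6]
grip_width: 0.0234
gripper_force: 59.3
```

```bash
python3 - <<'E'
from h import *
s=env.observe(); print(s['position'],s['ft_force'],s['wrist_torque'],s['grip_width'],s['gripper_force'])
off((*SC,.16),SA)
d=get('wrist'); save(d,'w2.png')
E
```

```text
[ 0.44722543 -0.02808619  0.06626246] [-0.42052136  1.87082615  6.6027752 ] [ 0.23020579  0.11548305 -0.02038221] 0.023444638432915176 59.30082857608795
off [-0.0006, -0.0009, -0.0937] turn 0.0 | at [ 0.4472 -0.0281  0.0663] th -9.78 q6 81.0 t 7.8
```

View pics/w2.png

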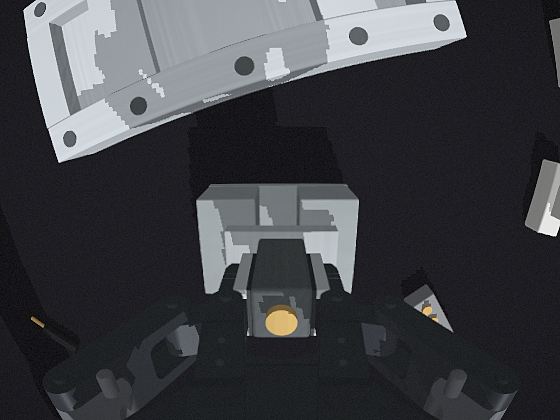

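>>> drive_tool(
  series=[
    [[0,0,-0.04],0,0.02],
    [[0,0,-0.08],0,0.02],
    [[0,0,-0.1],0,0.02],
    [[0.117,-0.116,-0.1],-16.5,0.02],
    [[0.117,-0.116,-0.1],-16.5,0.02],
    [[0.117,-0.116,-0.1],-16.5,0.02],
    [[0.117,-0.116,-0.1],-16.5,0.02],
    [[0.117,-0.116,-0.1],-16.5,0.02],
    [[0.117,-0.116,-0.1],-16.5,0.02],
    [[0.117,-0.116,-0.06],-16.5,0.02],
    [[0.117,-0.116,-0.04],-16.5,0.02],
    [[0.117,-0.116,-0.04],-16.5,0.02],
    [[0.117,-0.116,-0.04],-16.5,0.02],
  ],
)

```text
time_s: 9.15
position: [0.5816, 0.0657, 0.1063]
tool_rot: [[0.993, 0.116, 0.001], [0.116, -0.993, -0.0], [0.001, 0.0, -1.0]]
ft_force: [-0.2, 0.6, -2.9]
grip_width: 0.0232
gripper_force: 60.0
```

```bash
sed -i 's/-.0230\]/-.0233]/' h.py; python3 - <<'E'
from h import *
s=env.observe(); print(s['ft_force'],s['grip_width'])
off((*CH[1],.0703),BA)
d=get('wrist'); save(d,'w3.png')
E
```

```text
[-0.1830445   0.6162955  -2.92841006] 0.023190055449017154
off [0.0008, -0.0003, 0.036] turn -0.1 | at [0.5816 0.0657 0.1063] th 6.68 q6 78.2 t 9.2
```

View pics/w3.png

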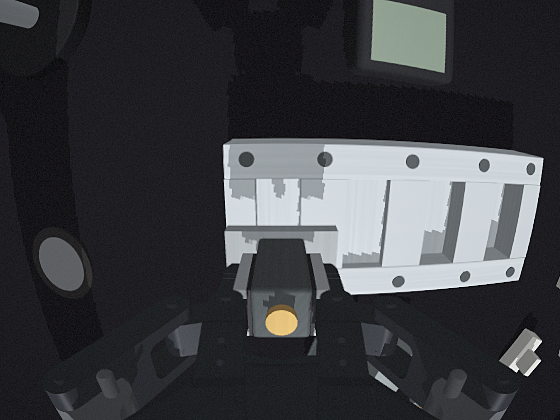

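>>> drive_tool(
  series=[
    [[0.001,0,0.015],0,0.02],
    [[0.001,0,0.025],0,0.02],
    [[0.001,0,0.031],0,0.02],
    [[0.001,0,0.034],0,0.02],
    [[0.001,0,0.036],0,0.02],
    [[0.001,0,0.037],0,0.02],
    [[0.001,0,0.038],0,0.02],
    [[0.001,0,0.038],0,0.02],
    [[0.001,0,0.038],0,0.02],
    [[0.001,0,0.038],0,0.02],
  ],
)

```text
time_s: 10.2
position: [0.5836, 0.0662, 0.0703]
tool_rot: [[0.993, 0.117, 0.004], [0.117, -0.993, -0.001], [0.004, 0.001, -1.0]]
ft_force: [-4.0, -1.3, 18.9]
grip_width: 0.0233
gripper_force: 63.2
```

```bash
cat > rd.py <<'E'
from h import *
s=env.observe(); print(s['position'],s['ft_force'].round(1),s['wrist_torque'].round(2))
# scene / top: heights over the housing
p=s['position']
for n in ('top','scene','wrist'):
    d=get(n); w=world(d,n=='wrist').reshape(-1,3); I=d['img'].reshape(-1,3).astype(int)
    m=(d['depth'].ravel()>0)&(np.hypot(w[:,0]-p[0],w[:,1]-p[1])<.02)&(I[:,0]>I[:,2]+40)&(w[:,2]>.09); z=w[m,2]
    if m.sum()>2: print(n,m.sum(),np.percentile(z,[10,50,90]).round(4))
E
python3 rd.py
```

```text
[0.58362359 0.06622103 0.07028815] [-4.  -1.3 18.9] [-0.2   0.74  0.  ]
wrist 907 [0.1258 0.1279 0.1287]
```

>>> drive_tool(
  series=[
    [[0,0,-0.02],0,0.02],
    [[0,0,-0.038],0,0.02],
    [[0,0.03,-0.038],0,0.02],
    [[0,0.06,-0.038],0,0.02],
    [[0,0.06,-0.038],0,0.02],
    [[0,0.06,-0.02],0,0.02],
    [[0,0.06,-0.01],0,0.02],
    [[0,0.06,-0.005],0,0.02],
    [[0,0.06,-0.002],0,0.02],
    [[0,0.06,-0.001],0,0.02],
    [[0,0.06,0],0,0.02],
    [[0,0.06,0],0,0.02],
    [[0,0.06,0],0,0.02],
    [[0,0.06,0],0,0.02],
  ],
)

```text
time_s: 11.75
position: [0.5898, 0.0072, 0.0703]
tool_rot: [[0.993, 0.118, 0.002], [0.118, -0.993, -0.001], [0.002, 0.001, -1.0]]
ft_force: [-7.9, -0.5, 21.9]
grip_width: 0.0232
gripper_force: 63.6
```

```bash
python3 rd.py
```

```text
[0.58980423 0.00720265 0.07026913] [-7.9 -0.5 21.9] [-0.08  1.4  -0.05]
wrist 561 [0.1309 0.1336 0.1345]
```

>>> drive_tool(
  series=[
    [[0,0,-0.02],0,0.02],
    [[0,0,-0.038],0,0.02],
    [[0,0.03,-0.038],0,0.02],
    [[0,0.06,-0.038],0,0.02],
    [[0,0.06,-0.038],0,0.02],
    [[0,0.06,-0.02],0,0.02],
    [[0,0.06,-0.01],0,0.02],
    [[0,0.06,-0.005],0,0.02],
    [[0,0.06,-0.002],0,0.02],
    [[0,0.06,-0.001],0,0.02],
    [[0,0.06,0],0,0.02],
    [[0,0.06,0],0,0.02],
    [[0,0.06,0],0,0.02],
    [[0,0.06,0],0,0.02],
  ],
)

```text
time_s: 13.3
position: [0.5964, -0.052, 0.0703]
tool_rot: [[0.993, 0.118, 0.0], [0.118, -0.993, -0.0], [0.0, 0.0, -1.0]]
ft_force: [-10.4, 2.3, 20.9]
grip_width: 0.0233
gripper_force: 63.5
```

```bash
python3 rd.py
```

```text
[ 0.59637896 -0.05197952  0.07028823] [-10.4   2.3  20.9] [0.36 1.84 0.03]
wrist 883 [0.12   0.122  0.1227]
```

>>> drive_tool(
  series=[
    [[0,0,-0.02],0,0.02],
    [[0,0,-0.038],0,0.02],
    [[0,0.03,-0.038],0,0.02],
    [[0,0.06,-0.038],0,0.02],
    [[0,0.06,-0.038],0,0.02],
    [[0,0.06,-0.02],0,0.02],
    [[0,0.06,-0.01],0,0.02],
    [[0,0.06,-0.005],0,0.02],
    [[0,0.06,-0.002],0,0.02],
    [[0,0.06,-0.001],0,0.02],
    [[0,0.06,0],0,0.02],
    [[0,0.06,0],0,0.02],
    [[0,0.06,0],0,0.02],
    [[0,0.06,0],0,0.02],
  ],
)

```text
time_s: 14.85
position: [0.6035, -0.1114, 0.0703]
tool_rot: [[0.993, 0.118, 0.0], [0.118, -0.993, -0.0], [0.0, 0.0, -1.0]]
ft_force: [-10.1, 3.4, 19.2]
grip_width: 0.0231
gripper_force: 63.2
```

```bash
python3 rd.py
```

```text
[ 0.60346903 -0.11143765  0.07029938] [-10.1   3.4  19.2] [ 0.67  1.89 -0.01]
scene 8 [0.1057 0.113  0.1463]
wrist 835 [0.1142 0.116  0.1167]
```

>>> drive_tool(
  series=[
    [[0,0,-0.04],0,0.02],
    [[0,0,-0.08],0,0.02],
    [[-0.04,-0.03,-0.09],8,0.02],
    [[-0.145,-0.101,-0.09],16.5,0.02],
    [[-0.145,-0.101,-0.09],16.5,0.02],
    [[-0.145,-0.101,-0.09],16.5,0.02],
    [[-0.145,-0.101,-0.09],16.5,0.02],
    [[-0.145,-0.101,-0.06],16.5,0.02],
    [[-0.145,-0.101,-0.045],16.5,0.02],
    [[-0.145,-0.101,-0.045],16.5,0.02],
    [[-0.145,-0.101,-0.045],16.5,0.02],
  ],
)

```text
time_s: 16.1
position: [0.4489, -0.0292, 0.1129]
tool_rot: [[0.986, -0.17, 0.001], [-0.17, -0.986, -0.0], [0.001, 0.0, -1.0]]
ft_force: [0.5, -0.6, -1.7]
grip_width: 0.0232
gripper_force: 60.1
```

```bash
python3 - <<'E'
from h import *
print(env.observe()['ft_force'])
off((.4472,-.0281,.0663),-9.78)
d=get('wrist'); save(d,'w4.png')
E
```

```text
[ 0.50937053 -0.56696077 -1.68434252]
off [-0.0019, -0.0008, 0.0466] turn 0.0 | at [ 0.4489 -0.0292  0.1129] th -9.76 q6 80.9 t 16.1
```

>>> drive_tool(
  series=[
    [[-0.002,-0.001,0.02],0,0.02],
    [[-0.002,-0.001,0.035],0,0.02],
    [[-0.002,-0.001,0.043],0,0.02],
    [[-0.002,-0.001,0.046],0,0.02],
    [[-0.002,-0.001,0.047],0,0.02],
    [[-0.002,-0.001,0.047],0,0.02],
  ],
)

```text
time_s: 16.75
position: [0.4467, -0.0278, 0.0663]
tool_rot: [[0.985, -0.17, 0.001], [-0.17, -0.986, -0.001], [0.002, 0.0, -1.0]]
ft_force: [-0.8, 0.4, 2.7]
grip_width: 0.0232
gripper_force: 60.7
```

>>> drive_tool(
  series=[
    [[0,0,0],0,0.05],
    [[0,0,0],0,0.085],
    [[0,0,0],0,0.085],
    [[0,0,0],0,0.085],
    [[0,0,0],0,0.085],
    [[0,0,-0.03],0,0.085],
    [[0,0,-0.07],0,0.085],
    [[0,0,-0.12],0,0.085],
    [[0,0,-0.17],0,0.085],
    [[0,0.1,-0.2],0,0.085],
    [[0,0.15,-0.2],0,0.085],
    [[0,0.2,-0.2],0,0.085],
    [[0,0.2,-0.2],0,0.085],
    [[0,0.2,-0.2],0,0.085],
  ],
)

```text
time_s: 18.15
position: [0.4114, -0.2294, 0.2653]
tool_rot: [[0.985, -0.175, -0.0], [-0.175, -0.985, -0.001], [0.0, 0.001, -1.0]]
ft_force: [-0.2, 0.5, 0.2]
grip_width: 0.085
gripper_force: 0.0
```

```bash
cat > pk.py <<'E'
from h import *
def rect(w): r=cv2.minAreaRect((w[:,:2]*1000).astype(np.float32)); (a,b),ang=r[1],r[2]; ang=ang if a>b else ang-90 if ang>0 else ang+90; return np.round(r[0],1),sorted(np.round(r[1],1)),round((ang+90)%180-90,1)
def packers(w):
    m=(w[:,1]<-.19)&(w[:,1]>-.5)&(w[:,0]>.3)&(w[:,0]<.63)&(w[:,2]>.0045)&(w[:,2]<.06); w=w[m]
    X=np.zeros((400,400),np.uint8); ij=((w[:,:2]-[.28,-.52])*1000).astype(int); X[ij[:,0],ij[:,1]]=255
    X=cv2.morphologyEx(X,cv2.MORPH_CLOSE,np.ones((9,9))); n,L,st,_=cv2.connectedComponentsWithStats(X); lab=L[ij[:,0],ij[:,1]]
    for k in range(1,n):
        c=w[lab==k]
        if len(c)<60: continue
        zt=np.percentile(c[:,2],98); T=min((8,14,20,26),key=lambda t:abs(t/1000+.022-zt))
        s=c[abs(c[:,2]-T/1000)<.004]; b=c[c[:,2]>zt-.007]
        print(T,'ztop',zt.round(4),'n',len(c),'slab',*rect(s),'bar',*rect(b))
if __name__=='__main__':
    import sys
    d=get('wrist'); save(d,sys.argv[1]); w=world(d,True).reshape(-1,3)[d['depth'].ravel()>0]
    packers(w); print(env.observe()['position'],env.observe()['tool_rot'][:,0])
    for a,z in ((.035,.045),(.046,.055),(.099,.12)):
        g=w[(abs(w[:,0]-.447)<.055)&(abs(w[:,1]+.028)<.06)&(w[:,2]>a)&(w[:,2]<z)]
        if len(g)>5: print('gauge',a,len(g),*rect(g),np.median(g[:,2]).round(4))
E
python3 pk.py w5.png
```

```text
20 ztop 0.0426 n 1095 slab [ 433.8 -252.3] [np.float64(27.5), np.float64(58.7)] -21.1 bar [ 433.4 -252.2] [np.float64(12.2), np.float64(25.7)] -20.3
14 ztop 0.0366 n 988 slab [ 436.9 -369. ] [np.float64(27.5), np.float64(58.1)] 25.4 bar [ 437.  -369.2] [np.float64(12.7), np.float64(26.4)] 24.4
8 ztop 0.0304 n 871 slab [ 544.8 -398. ] [np.float64(27.4), np.float64(58.3)] -20.9 bar [ 544.8 -398.1] [np.float64(12.7), np.float64(26.4)] -21.7
26 ztop 0.0484 n 1189 slab [ 552.9 -288.9] [np.float64(27.5), np.float64(58.6)] -0.7 bar [ 552.9 -288.4] [np.float64(12.5), np.float64(26.5)] -1.8
8 ztop 0.0164 n 115 slab [ 612.2 -241.1] [np.float64(2.9), np.float64(22.4)] -32.4 bar [ 616.1 -242.2] [np.float64(6.0), np.float64(31.2)] -21.8
[ 0.41161662 -0.22733535  0.26509245] [ 9.84731548e-01 -1.74079528e-01 -3.09532200e-04]
gauge 0.035 1231 [447.6 -27.1] [np.float64(59.8), np.float64(90.9)] 80.2 0.0392
gauge 0.046 525 [446.2 -28.5] [np.float64(30.9), np.float64(61.9)] 80.1 0.0493
gauge 0.099 405 [446.6 -29.1] [np.float64(24.2), np.float64(24.8)] 78.8 0.1032
```

View pics/w5.png

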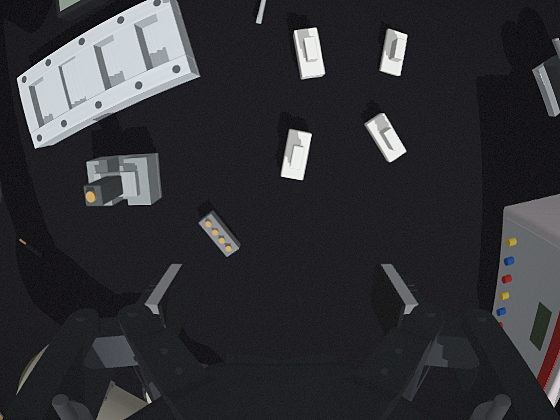

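>>> drive_tool(
  series=[
    [[0.15,0.036,0.05],-9,0.04],
    [[0.15,0.036,0.1],-9,0.04],
    [[0.15,0.036,0.12],-9,0.04],
    [[0.15,0.036,0.125],-9,0.04],
    [[0.15,0.036,0.125],-9,0.04],
    [[0.15,0.036,0.125],-9,0.04],
    [[0.15,0.036,0.125],-9,0.04],
    [[0.15,0.036,0.125],-9,0.04],
    [[0.15,0.036,0.125],-9,0.04],
  ],
  newtons=30,
)

```text
time_s: 19.1
position: [0.5539, -0.2855, 0.1421]
tool_rot: [[1.0, -0.013, 0.002], [-0.013, -1.0, -0.002], [0.002, 0.002, -1.0]]
ft_force: [0.1, -0.7, 0.3]
grip_width: 0.0404
gripper_force: 0.0
```

```bash
python3 pk.py w6.png; python3 -c "
from h import *
off((.553,-.2885,.0285),-1.2)"
```

```text
20 ztop 0.0423 n 1451 slab [ 434.8 -252.9] [np.float64(27.6), np.float64(58.0)] -20.0 bar [ 434.2 -252.5] [np.float64(12.5), np.float64(27.5)] -20.8
8 ztop 0.0304 n 1722 slab [ 545.  -397.9] [np.float64(27.9), np.float64(58.0)] -21.2 bar [ 545.3 -398.2] [np.float64(13.4), np.float64(26.5)] -21.2
26 ztop 0.0484 n 2211 slab [ 553.5 -288.6] [np.float64(26.2), np.float64(58.0)] -0.9 bar [ 553.3 -288.8] [np.float64(11.6), np.float64(26.2)] -0.4
8 ztop 0.0165 n 265 slab [ 614.2 -244.3] [np.float64(0.3), np.float64(17.1)] -20.3 bar [ 616.5 -242.1] [np.float64(6.5), np.float64(30.3)] -20.7
[ 0.5538588  -0.28561495  0.14179326] [ 0.99990649 -0.01356825  0.00170574]
gauge 0.035 1356 [447.6 -27.1] [np.float64(61.2), np.float64(90.9)] 80.1 0.0394
gauge 0.046 639 [446.8 -28.4] [np.float64(32.0), np.float64(61.7)] 79.6 0.0494
gauge 0.099 353 [446.7 -29.2] [np.float64(24.0), np.float64(25.4)] -9.9 0.1032
off [-0.001, 0.0028, 0.1133] turn 0.4 | at [ 0.5539 -0.2856  0.1418] th -0.78 q6 52.6 t 19.1
```

>>> drive_tool(
  series=[
    [[0,0.003,0.04],0,0.04],
    [[0,0.003,0.08],0,0.04],
    [[0,0.003,0.105],0,0.04],
    [[0,0.003,0.113],0,0.04],
    [[0,0.003,0.113],0,0.04],
    [[0,0.003,0.113],0,0.005],
    [[0,0.003,0.113],0,0.005],
    [[0,0.003,0.113],0,0.005],
    [[0,0.003,0.113],0,0.005],
    [[0,0.003,0.113],0,0.005],
    [[0,0.003,0.113],0,0.005],
    [[0,0.003,0.113],0,0.005],
  ],
  newtons=30,
)

```text
time_s: 20.35
position: [0.5546, -0.2891, 0.029]
tool_rot: [[1.0, -0.013, 0.002], [-0.013, -1.0, -0.002], [0.002, 0.002, -1.0]]
ft_force: [-0.5, 1.1, 6.4]
grip_width: 0.0111
gripper_force: 36.6
```

```bash
sed -i 's/-.0233\]/-.0237]/' h.py; python3 -c "
from h import *
s=env.observe();print(s['ft_force'],CH)
off((*CH[4],.12),BA)"
```

```text
[-0.53671059  1.14403361  6.43067355] {1: array([0.58242163, 0.06567616]), 2: array([0.58947388, 0.00609205]), 3: array([ 0.59652612, -0.05349205]), 4: array([ 0.60357837, -0.11307616])}
off [0.0468, -0.1765, -0.0912] turn -7.5 | at [ 0.5546 -0.2891  0.029 ] th -0.77 q6 52.4 t 20.4
```

>>> drive_tool(
  series=[
    [[0,0,-0.04],0,0.005],
    [[0,0,-0.08],0,0.005],
    [[0.02,-0.05,-0.091],-4,0.005],
    [[0.048,-0.1,-0.091],-7.5,0.005],
    [[0.048,-0.14,-0.091],-7.5,0.005],
    [[0.048,-0.1765,-0.091],-7.5,0.005],
    [[0.048,-0.1765,-0.08],-7.5,0.005],
    [[0.048,-0.1765,-0.06],-7.5,0.005],
    [[0.048,-0.1765,-0.059],-7.5,0.005],
    [[0.048,-0.1765,-0.059],-7.5,0.005],
    [[0.048,-0.1765,-0.059],-7.5,0.005],
  ],
)

```text
time_s: 21.45
position: [0.6047, -0.1136, 0.0872]
tool_rot: [[0.993, 0.116, 0.001], [0.116, -0.993, -0.001], [0.001, 0.001, -1.0]]
ft_force: [-0.0, 0.3, -0.0]
grip_width: 0.0107
gripper_force: 35.5
```

```bash
cat > hold.py <<'E'
# held packer and bed in the same wrist picture: arg = thickness mm, png
import sys
from h import *; from pk import rect
T=int(sys.argv[1])/1000; d=get('wrist'); save(d,sys.argv[2])
s=env.observe(); p=s['position']; W=world(d,True); w=W.reshape(-1,3)[d['depth'].ravel()>0]; I=d['img'].reshape(-1,3)[d['depth'].ravel()>0].astype(int)
off((*CH[int(sys.argv[3])],.0465),BA); print(s['ft_force'].round(1))
a=np.radians(BA); Rb=np.array([[np.cos(a),-np.sin(a)],[np.sin(a),np.cos(a)]])
b=w[(w[:,2]>.038)&(w[:,2]<.050)&(abs(w[:,0]-.59)<.1)&(abs(w[:,1]+.02)<.16)&(w[:,0]>.515)]; print('bed',*rect(b))
st=p[2]-.003; q=(w-np.r_[p[:2],0]); q[:,:2]=q[:,:2]@Rb
m=(abs(w[:,2]-st)<.006)&(np.hypot(*q[:,:2].T)<.045)&(I.min(1)>90); print('held',m.sum(),q[m].min(0).round(4),q[m].max(0).round(4),np.median(w[m,2]))
if m.sum()>20: print(rect(w[m]))
E
python3 hold.py 26 w7.png 4
```

```text
off [-0.0011, -0.0006, 0.0408] turn -0.1 | at [ 0.6047 -0.1135  0.0873] th 6.69 q6 61.7 t 21.5
[-0.1 -0.5 -1.5]
bed [593.3 -21.2] [np.float64(110.6), np.float64(251.9)] -83.2
held 2216 [-0.0305 -0.0137  0.0783] [0.0281 0.0131 0.0903] 0.08365174998036685
(array([ 603.6, -113.9]), [np.float64(26.7), np.float64(58.6)], 6.2)
```

View pics/w7.png

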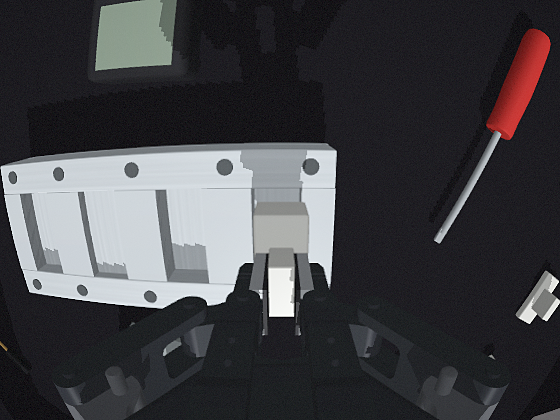

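```bash
cat > gap.py <<'E'
# channel mouth's y edges and far x edge seen past the held packer, bed axes rel. to TCP; arg: none
import sys
from h import *
d=get('wrist'); s=env.observe(); p=s['position']; W=world(d,True); q=W-np.r_[p[:2],0]
a=np.radians(BA); Rb=np.array([[np.cos(a),-np.sin(a)],[np.sin(a),np.cos(a)]]); q[...,:2]=q[...,:2]@Rb
lo,hi=[],[]
for r in range(150,330):
    for (sgn,L) in ((1,hi),(-1,lo)):
        x,y,z=q[r].T
        m=(d['depth'][r]>0)&(abs(z-.0437)<.0025)&(x>-.03)&(x<.029)&(y*sgn>.008)&(y*sgn<.03)
        if m.sum()>2: L.append((y[m]*sgn).min())
for n,L in (('hi',hi),('lo',lo)): print(n,len(L),np.percentile(L,[10,25,50,75,90]).round(4) if L else '')
m=(d['depth']>0)&(abs(q[...,2]-.0437)<.0025)&(abs(q[...,1])<.010)&(q[...,0]>.02)&(q[...,0]<.05); X=q[...,0]
L=[X[:,c][m[:,c]].min() for c in range(560) if m[:,c].sum()>2]; print('far x',len(L),np.percentile(L,[10,50,90]).round(4) if L else '')
E
python3 gap.py
```

```text
hi 81 [0.0171 0.0171 0.0173 0.0175 0.025 ]
lo 77 [0.0125 0.0162 0.0175 0.0176 0.0184]
far x 35 [0.0314 0.0321 0.0323]
```

>>> drive_tool(
  series=[
    [[0.001,0,0.006],0,0.005],
    [[0.001,0,0.012],0,0.005],
    [[0.001,0,0.015],0,0.005],
    [[0.001,0,0.017],0,0.005],
    [[0.001,0,0.019],0,0.005],
    [[0.001,0,0.021],0,0.005],
    [[0.001,0,0.021],0,0.005],
  ],
)

```text
time_s: 22.25
position: [0.6051, -0.1124, 0.0648]
tool_rot: [[0.993, 0.117, -0.001], [0.117, -0.993, 0.001], [-0.001, -0.001, -1.0]]
ft_force: [-0.3, 1.7, -2.5]
grip_width: 0.0111
gripper_force: 35.4
```

>>> drive_tool(
  series=[
    [[0,0,0.006],0,0.005],
    [[0,0,0.012],0,0.005],
    [[0,0,0.016],0,0.005],
    [[0,0,0.018],0,0.005],
    [[0,0,0.019],0,0.005],
    [[0,0,0.019],0,0.005],
    [[0,0,0.019],0,0.005],
  ],
)

```text
time_s: 22.95
position: [0.605, -0.1123, 0.047]
tool_rot: [[0.993, 0.117, -0.0], [0.117, -0.993, 0.0], [-0.0, -0.0, -1.0]]
ft_force: [-3.7, 6.3, 10.6]
grip_width: 0.0111
gripper_force: 37.1
```

>>> drive_tool(
  series=[
    [[0,-0.0015,-0.001],0,0.005],
    [[0,-0.003,-0.001],0,0.005],
    [[0,-0.003,-0.001],0,0.005],
    [[0,-0.003,-0.001],0,0.005],
  ],
)

```text
time_s: 23.35
position: [0.605, -0.1101, 0.0471]
tool_rot: [[0.993, 0.117, 0.0], [0.117, -0.993, -0.0], [-0.0, 0.0, -1.0]]
ft_force: [0.6, -0.6, 0.3]
grip_width: 0.0109
gripper_force: 35.6
```

```bash
python3 -c "
from h import *
s=env.observe();print(s['position'],s['ft_force'],s['wrist_torque'])"; python3 hold.py 26 w8.png 4
```

```text
[ 0.60502677 -0.11011495  0.04708085] [ 0.60608742 -0.5623367   0.2754541 ] [-0.09288297 -0.03023009 -0.02123112]
off [-0.0018, 0.0029, 0.0006] turn -0.0 | at [ 0.605  -0.11    0.0471] th 6.72 q6 62.0 t 23.4
[ 0.1 -0.9 -0.4]
bed [593.2 -21.9] [np.float64(111.0), np.float64(250.3)] -83.2
held 12994 [-0.045  -0.0362  0.0382] [0.0448 0.0445 0.0501] 0.04352415146345926
(array([ 604.4, -105.9]), [np.float64(80.7), np.float64(89.7)], 7.2)
```

>>> drive_tool(
  series=[
    [[0,0.0005,0],0,0.005],
    [[0,0.0005,0],0,0.04],
    [[0,0.0005,0],0,0.04],
    [[0,0.0005,0],0,0.04],
    [[0,0.0005,0],0,0.04],
    [[0,0.0005,-0.02],0,0.04],
    [[0,0.0005,-0.06],0,0.04],
    [[0,0,-0.095],0,0.04],
    [[-0.05,0.03,-0.095],8,0.04],
    [[-0.1,0.06,-0.095],16,0.04],
    [[-0.14,0.09,-0.095],24,0.04],
    [[-0.186,0.121,-0.095],27,0.04],
    [[-0.186,0.121,-0.095],27,0.04],
    [[-0.186,0.121,-0.095],27,0.04],
    [[-0.186,0.121,-0.095],27,0.04],
    [[-0.186,0.121,-0.095],27,0.04],
    [[-0.186,0.121,-0.095],27,0.04],
    [[-0.186,0.121,-0.095],27,0.04],
  ],
)

```text
time_s: 25.2
position: [0.435, -0.2511, 0.1422]
tool_rot: [[0.939, -0.345, -0.0], [-0.345, -0.939, 0.0], [-0.0, -0.0, -1.0]]
ft_force: [-0.3, -0.0, 0.4]
grip_width: 0.0399
gripper_force: 0.0
```

```bash
sed -i 's/-.0237\]/-.0215]/' h.py; python3 pk.py w9.png; python3 -c "
from h import *
off((.4345,-.2527,.0235),-20.5)"
```

```text
20 ztop 0.0426 n 2087 slab [ 433.7 -252.9] [np.float64(25.8), np.float64(58.2)] -20.8 bar [ 433.6 -253. ] [np.float64(11.8), np.float64(26.2)] -20.3
14 ztop 0.0365 n 1920 slab [ 437.2 -368.9] [np.float64(27.6), np.float64(58.1)] 25.2 bar [ 437.1 -368.9] [np.float64(13.0), np.float64(26.4)] 26.2
8 ztop 0.0305 n 1796 slab [ 544.9 -397.7] [np.float64(27.6), np.float64(57.9)] -20.6 bar [ 545.  -398.1] [np.float64(12.8), np.float64(26.5)] -20.5
8 ztop 0.0161 n 211 slab [ 613.2 -243.3] [np.float64(3.2), np.float64(25.5)] -28.5 bar [ 614.  -241.3] [np.float64(7.1), np.float64(26.6)] -23.4
[ 0.43485089 -0.25118665  0.14222557] [ 9.38471336e-01 -3.45357121e-01 -1.03699416e-04]
gauge 0.035 1728 [447.2 -26.9] [np.float64(60.8), np.float64(92.2)] 80.4 0.0392
gauge 0.046 752 [446.6 -28.5] [np.float64(30.9), np.float64(62.0)] 79.9 0.0493
gauge 0.099 490 [446.9 -29.7] [np.float64(23.7), np.float64(24.8)] 79.1 0.1031
off [0.0002, 0.0016, 0.1187] turn 0.3 | at [ 0.4349 -0.2512  0.1422] th -20.2 q6 66.7 t 25.2
```

View pics/w9.png

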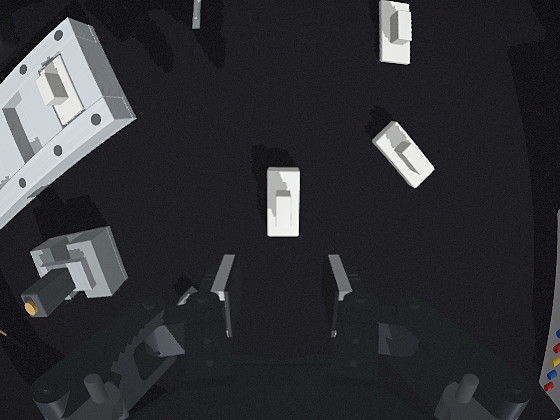

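>>> drive_tool(
  series=[
    [[-0.001,0.002,0.04],0,0.04],
    [[-0.001,0.002,0.08],0,0.04],
    [[-0.001,0.002,0.11],0,0.04],
    [[-0.001,0.002,0.118],0,0.04],
    [[-0.001,0.002,0.118],0,0.04],
    [[-0.001,0.002,0.118],0,0.005],
    [[-0.001,0.002,0.118],0,0.005],
    [[-0.001,0.002,0.118],0,0.005],
    [[-0.001,0.002,0.118],0,0.005],
    [[-0.001,0.002,0.118],0,0.005],
    [[-0.001,0.002,0.118],0,0.005],
  ],
)

```text
time_s: 26.35
position: [0.4333, -0.2536, 0.0255]
tool_rot: [[0.938, -0.346, 0.002], [-0.346, -0.938, -0.002], [0.002, 0.001, -1.0]]
ft_force: [0.4, 1.2, 6.7]
grip_width: 0.0112
gripper_force: 36.4
```

```bash
python3 -c "
from h import *
s=env.observe();print(s['ft_force'],CH)
off((*CH[3],.083),BA)"
```

```text
[0.36087519 1.23671912 6.67137567] {1: array([0.58242163, 0.06787616]), 2: array([0.58947388, 0.00829205]), 3: array([ 0.59652612, -0.05129205]), 4: array([ 0.60357837, -0.11087616])}
off [0.0831, -0.2463, -0.0575] turn -27.0 | at [ 0.4333 -0.2536  0.0255] th -20.27 q6 66.4 t 26.4
```

>>> drive_tool(
  series=[
    [[0,0,-0.04],0,0.005],
    [[0,0,-0.085],0,0.005],
    [[0.02,-0.04,-0.09],-8,0.005],
    [[0.04,-0.08,-0.09],-16,0.005],
    [[0.05,-0.12,-0.09],-24,0.005],
    [[0.065,-0.16,-0.09],-27,0.005],
    [[0.075,-0.2,-0.09],-27,0.005],
    [[0.083,-0.235,-0.09],-27,0.005],
    [[0.083,-0.246,-0.09],-27,0.005],
    [[0.083,-0.246,-0.07],-27,0.005],
    [[0.083,-0.246,-0.06],-27,0.005],
    [[0.083,-0.246,-0.06],-27,0.005],
    [[0.083,-0.246,-0.06],-27,0.005],
    [[0.083,-0.246,-0.06],-27,0.005],
  ],
)

```text
time_s: 27.75
position: [0.5961, -0.0518, 0.0851]
tool_rot: [[0.993, 0.116, 0.001], [0.116, -0.993, -0.0], [0.001, 0.0, -1.0]]
ft_force: [1.0, 1.0, -0.7]
grip_width: 0.0112
gripper_force: 35.3
```

```bash
python3 hold.py 20 w10.png 3; python3 gap.py
```

```text
off [0.0004, -0.0004, 0.0386] turn -0.1 | at [ 0.5961 -0.0517  0.0851] th 6.69 q6 67.0 t 27.8
[-0.1  0.2 -0.6]
bed [593.4 -21.6] [np.float64(110.8), np.float64(251.4)] -83.3
held 2236 [-0.029  -0.0137  0.0761] [0.0291 0.013  0.0881] 0.07914659448761335
(array([596.2, -52. ]), [np.float64(26.7), np.float64(58.1)], 6.7)
hi 84 [0.0147 0.016  0.0163 0.0166 0.0267]
lo 80 [0.0152 0.0167 0.017  0.0173 0.0251]
far x 35 [0.0332 0.0333 0.0334]
```

>>> drive_tool(
  series=[
    [[0.001,-0.0003,0.008],0,0.005],
    [[0.001,-0.0003,0.014],0,0.005],
    [[0.001,-0.0003,0.018],0,0.005],
    [[0.001,-0.0003,0.022],0,0.005],
    [[0.001,-0.0003,0.026],0,0.005],
    [[0.001,-0.0003,0.03],0,0.005],
    [[0.001,-0.0003,0.033],0,0.005],
    [[0.001,-0.0003,0.035],0,0.005],
    [[0.001,-0.0003,0.036],0,0.005],
    [[0.001,-0.0003,0.036],0,0.005],
    [[0.001,-0.0003,0.036],0,0.005],
  ],
)

```text
time_s: 28.95
position: [0.5967, -0.0507, 0.0496]
tool_rot: [[0.993, 0.117, 0.001], [0.117, -0.993, -0.0], [0.0, 0.0, -1.0]]
ft_force: [-4.9, 0.9, 9.3]
grip_width: 0.0112
gripper_force: 36.6
```

>>> drive_tool(
  series=[
    [[0,0,-0.001],0,0.005],
    [[0,0,-0.001],0,0.04],
    [[0,0,-0.001],0,0.04],
    [[0,0,-0.001],0,0.04],
    [[0,0,-0.001],0,0.04],
    [[0,0,-0.02],0,0.04],
    [[0,0,-0.06],0,0.04],
    [[0,0,-0.092],0,0.04],
    [[-0.03,0.045,-0.092],-8,0.04],
    [[-0.06,0.09,-0.092],-16,0.04],
    [[-0.196,0.297,-0.092],-19,0.04],
    [[-0.196,0.297,-0.092],-19,0.04],
    [[-0.196,0.297,-0.092],-19,0.04],
    [[-0.196,0.297,-0.092],-19,0.04],
    [[-0.196,0.297,-0.092],-19,0.04],
    [[-0.196,0.297,-0.092],-19,0.04],
    [[-0.196,0.297,-0.092],-19,0.04],
    [[-0.196,0.297,-0.092],-19,0.04],
    [[-0.196,0.297,-0.092],-19,0.04],
    [[-0.196,0.297,-0.092],-19,0.04],
  ],
)

```text
time_s: 30.95
position: [0.4377, -0.3675, 0.1404]
tool_rot: [[0.9, 0.436, 0.0], [0.436, -0.9, 0.0], [0.0, -0.0, -1.0]]
ft_force: [0.3, 0.4, 0.4]
grip_width: 0.0396
gripper_force: 0.0
```

```bash
python3 pk.py w11.png; python3 -c "
from h import *
off((.4372,-.3689,.0180),25.5)"
```

```text
14 ztop 0.0364 n 2012 slab [ 437.3 -369.5] [np.float64(26.3), np.float64(57.8)] 25.2 bar [ 437.1 -369.7] [np.float64(11.9), np.float64(26.2)] 25.6
8 ztop 0.0304 n 2002 slab [ 545.1 -398.4] [np.float64(27.6), np.float64(58.9)] -21.0 bar [ 544.9 -398.3] [np.float64(13.0), np.float64(26.4)] -20.4
[ 0.43762173 -0.36765485  0.14041052] [9.00101245e-01 4.35680785e-01 5.47739672e-05]
gauge 0.035 610 [449.2 -69.2] [np.float64(29.5), np.float64(64.9)] 23.2 0.0389
off [-0.0009, 0.0009, 0.1224] turn 0.3 | at [ 0.4376 -0.3677  0.1404] th 25.83 q6 12.3 t 31.0
```

>>> drive_tool(
  series=[
    [[-0.001,0.0015,0.04],0,0.04],
    [[-0.001,0.0015,0.08],0,0.04],
    [[-0.001,0.0015,0.11],0,0.04],
    [[-0.001,0.0015,0.122],0,0.04],
    [[-0.001,0.0015,0.122],0,0.04],
    [[-0.001,0.0015,0.122],0,0.005],
    [[-0.001,0.0015,0.122],0,0.005],
    [[-0.001,0.0015,0.122],0,0.005],
    [[-0.001,0.0015,0.122],0,0.005],
    [[-0.001,0.0015,0.122],0,0.005],
    [[-0.001,0.0015,0.122],0,0.005],
  ],
)

```text
time_s: 32.1
position: [0.4372, -0.371, 0.0198]
tool_rot: [[0.901, 0.434, 0.002], [0.434, -0.901, -0.002], [0.001, 0.003, -1.0]]
ft_force: [-0.9, 1.1, 6.1]
grip_width: 0.0114
gripper_force: 36.0
```

```bash
python3 -c "
from h import *
off((*CH[1],.083),BA)"
```

```text
off [0.3214, -0.3322, -0.0639] turn 19.0 | at [ 0.4372 -0.371   0.0198] th 25.73 q6 12.1 t 32.1
```

>>> drive_tool(
  series=[
    [[0,0,-0.04],0,0.005],
    [[0,0,-0.08],0,0.005],
    [[0,0,-0.11],0,0.005],
    [[0.321,-0.332,-0.11],19,0.005],
    [[0.321,-0.332,-0.11],19,0.005],
    [[0.321,-0.332,-0.11],19,0.005],
    [[0.321,-0.332,-0.11],19,0.005],
    [[0.321,-0.332,-0.11],19,0.005],
    [[0.321,-0.332,-0.11],19,0.005],
    [[0.321,-0.332,-0.11],19,0.005],
    [[0.321,-0.332,-0.11],19,0.005],
    [[0.321,-0.332,-0.11],19,0.005],
    [[0.321,-0.332,-0.11],19,0.005],
    [[0.321,-0.332,-0.08],19,0.005],
    [[0.321,-0.332,-0.066],19,0.005],
    [[0.321,-0.332,-0.066],19,0.005],
    [[0.321,-0.332,-0.066],19,0.005],
    [[0.321,-0.332,-0.066],19,0.005],
  ],
)

```text
time_s: 33.9
position: [0.5823, 0.0675, 0.0856]
tool_rot: [[0.993, 0.117, 0.002], [0.117, -0.993, -0.0], [0.002, 0.0, -1.0]]
ft_force: [0.3, 0.1, -0.6]
grip_width: 0.0112
gripper_force: 35.1
```

```bash
python3 hold.py 14 w12.png 1; python3 gap.py
```

```text
off [0.0001, -0.0003, 0.039] turn -0.0 | at [0.5823 0.0675 0.0855] th 6.7 q6 78.4 t 34.0
[-0.2  0.3 -1.5]
bed [593.5 -22.2] [np.float64(110.9), np.float64(252.0)] -83.4
held 2304 [-0.0287 -0.0137  0.0765] [0.0301 0.013  0.0885] 0.07934184951272527
(array([583.1,  67.4]), [np.float64(26.6), np.float64(58.9)], 6.3)
hi 84 [0.0148 0.016  0.0163 0.0165 0.0266]
lo 81 [0.0152 0.0168 0.0172 0.0174 0.0258]
far x 35 [0.0324 0.0326 0.0329]
```

Same picture as for channel 3; descend.

>>> drive_tool(
  series=[
    [[0,-0.0003,0.008],0,0.005],
    [[0,-0.0003,0.014],0,0.005],
    [[0,-0.0003,0.018],0,0.005],
    [[0,-0.0003,0.022],0,0.005],
    [[0,-0.0003,0.026],0,0.005],
    [[0,-0.0003,0.03],0,0.005],
    [[0,-0.0003,0.033],0,0.005],
    [[0,-0.0003,0.035],0,0.005],
    [[0,-0.0003,0.036],0,0.005],
    [[0,-0.0003,0.036],0,0.005],
    [[0,-0.0003,0.036],0,0.005],
  ],
)

```text
time_s: 35.1
position: [0.5817, 0.0683, 0.0497]
tool_rot: [[0.993, 0.117, 0.001], [0.117, -0.993, -0.0], [0.001, 0.0, -1.0]]
ft_force: [-4.0, 0.4, 11.5]
grip_width: 0.011
gripper_force: 36.7
```

>>> drive_tool(
  series=[
    [[0,0,-0.001],0,0.04],
    [[0,0,-0.001],0,0.04],
    [[0,0,-0.001],0,0.04],
    [[0,0,-0.001],0,0.04],
    [[0,0,-0.03],0,0.04],
    [[0,0,-0.07],0,0.04],
    [[0,0,-0.092],0,0.04],
    [[-0.091,0.459,-0.092],27.5,0.04],
    [[-0.091,0.459,-0.092],27.5,0.04],
    [[-0.091,0.459,-0.092],27.5,0.04],
    [[-0.091,0.459,-0.092],27.5,0.04],
    [[-0.091,0.459,-0.092],27.5,0.04],
    [[-0.091,0.459,-0.092],27.5,0.04],
    [[-0.091,0.459,-0.092],27.5,0.04],
    [[-0.091,0.459,-0.092],27.5,0.04],
    [[-0.091,0.459,-0.092],27.5,0.04],
    [[-0.091,0.459,-0.092],27.5,0.04],
    [[-0.091,0.459,-0.092],27.5,0.04],
    [[-0.091,0.459,-0.092],27.5,0.04],
    [[-0.091,0.459,-0.092],27.5,0.04],
  ],
)

```text
time_s: 37.1
position: [0.5455, -0.3968, 0.1404]
tool_rot: [[0.936, -0.353, -0.0], [-0.353, -0.936, 0.001], [-0.0, -0.0, -1.0]]
ft_force: [1.3, 0.1, -0.0]
grip_width: 0.0398
gripper_force: 0.0
```

>>> drive_tool(
  series=[
    [[0,0,0],0,0.04],
    [[0,0,0],0,0.04],
  ],
)

```text
time_s: 37.3
position: [0.5455, -0.3973, 0.1406]
tool_rot: [[0.935, -0.353, 0.0], [-0.353, -0.935, -0.0], [0.0, 0.0, -1.0]]
ft_force: [-0.7, 0.4, 0.4]
grip_width: 0.04
gripper_force: 0.0
```

```bash
python3 pk.py w13.png; python3 -c "
from h import *
off((.545,-.3983,.0120),-20.8)"
```

```text
8 ztop 0.0305 n 1910 slab [ 545.1 -398.7] [np.float64(26.2), np.float64(58.5)] -20.2 bar [ 544.9 -399.1] [np.float64(11.4), np.float64(25.9)] -20.8
8 ztop 0.0162 n 191 slab [ 618.2 -242.2] [np.float64(7.6), np.float64(25.6)] -22.0 bar [ 617.  -241.9] [np.float64(8.2), np.float64(30.1)] -21.4
[ 0.5454588  -0.39751167  0.14057082] [ 9.35374674e-01 -3.53658305e-01  1.52168103e-04]
gauge 0.035 423 [469.5 -30.7] [np.float64(22.3), np.float64(92.1)] 85.2 0.0391
gauge 0.046 138 [460.1 -24.9] [np.float64(12.1), np.float64(52.6)] -89.7 0.0492
gauge 0.099 199 [446.6 -30.2] [np.float64(24.0), np.float64(26.2)] -7.3 0.103
off [-0.0002, 0.0009, 0.1286] turn 0.1 | at [ 0.5455 -0.3975  0.1406] th -20.71 q6 64.6 t 37.4
```

>>> drive_tool(
  series=[
    [[0,0.001,0.04],0,0.04],
    [[0,0.001,0.08],0,0.04],
    [[0,0.001,0.115],0,0.04],
    [[0,0.001,0.128],0,0.04],
    [[0,0.001,0.128],0,0.04],
    [[0,0.001,0.128],0,0.005],
    [[0,0.001,0.128],0,0.005],
    [[0,0.001,0.128],0,0.005],
    [[0,0.001,0.128],0,0.005],
    [[0,0.001,0.128],0,0.005],
    [[0,0.001,0.128],0,0.005],
  ],
)

```text
time_s: 38.45
position: [0.5456, -0.4, 0.0147]
tool_rot: [[0.935, -0.355, 0.003], [-0.355, -0.935, -0.003], [0.004, 0.002, -1.0]]
ft_force: [0.2, 0.6, 6.7]
grip_width: 0.0116
gripper_force: 32.0
```

```bash
python3 -c "
from h import *
off((*CH[2],.083),BA)"
```

```text
off [-0.1036, -0.3972, -0.0694] turn -27.5 | at [ 0.5456 -0.4     0.0147] th -20.77 q6 64.5 t 38.5
```

>>> drive_tool(
  series=[
    [[0,0,-0.04],0,0.005],
    [[0,0,-0.08],0,0.005],
    [[0,0,-0.11],0,0.005],
    [[-0.104,-0.397,-0.11],-27.5,0.005],
    [[-0.104,-0.397,-0.11],-27.5,0.005],
    [[-0.104,-0.397,-0.11],-27.5,0.005],
    [[-0.104,-0.397,-0.11],-27.5,0.005],
    [[-0.104,-0.397,-0.11],-27.5,0.005],
    [[-0.104,-0.397,-0.11],-27.5,0.005],
    [[-0.104,-0.397,-0.11],-27.5,0.005],
    [[-0.104,-0.397,-0.11],-27.5,0.005],
    [[-0.104,-0.397,-0.11],-27.5,0.005],
    [[-0.104,-0.397,-0.11],-27.5,0.005],
    [[-0.104,-0.397,-0.09],-27.5,0.005],
    [[-0.104,-0.397,-0.072],-27.5,0.005],
    [[-0.104,-0.397,-0.072],-27.5,0.005],
    [[-0.104,-0.397,-0.072],-27.5,0.005],
    [[-0.104,-0.397,-0.072],-27.5,0.005],
  ],
)

```text
time_s: 40.25
position: [0.5889, 0.008, 0.0855]
tool_rot: [[0.993, 0.116, 0.002], [0.116, -0.993, -0.0], [0.002, 0.001, -1.0]]
ft_force: [0.7, -0.2, -1.3]
grip_width: 0.0111
gripper_force: 31.1
```

```bash
python3 hold.py 8 w14.png 2; python3 gap.py
```

```text
off [0.0005, -0.0001, 0.0389] turn -0.1 | at [0.5889 0.0082 0.0854] th 6.69 q6 72.6 t 40.3
[ 0.9  0.1 -0.8]
bed [593.2 -22. ] [np.float64(111.1), np.float64(251.6)] -83.2
held 2148 [-0.0293 -0.0139  0.0765] [0.0281 0.0127 0.0884] 0.07832556097201769
(array([588.3,   7.6]), [np.float64(26.6), np.float64(57.4)], 6.6)
hi 83 [0.0146 0.0155 0.0159 0.0162 0.026 ]
lo 79 [0.0154 0.0167 0.0172 0.0175 0.0248]
far x 35 [0.0331 0.0332 0.0333]
```

>>> drive_tool(
  series=[
    [[0.001,0,0.008],0,0.005],
    [[0.001,0,0.014],0,0.005],
    [[0.001,0,0.018],0,0.005],
    [[0.001,0,0.022],0,0.005],
    [[0.001,0,0.026],0,0.005],
    [[0.001,0,0.03],0,0.005],
    [[0.001,0,0.033],0,0.005],
    [[0.001,0,0.035],0,0.005],
    [[0.001,0,0.0355],0,0.005],
    [[0.001,0,0.0355],0,0.005],
    [[0.001,0,0.0355],0,0.005],
  ],
)

```text
time_s: 41.45
position: [0.5892, 0.009, 0.0506]
tool_rot: [[0.993, 0.117, 0.001], [0.117, -0.993, -0.0], [0.001, 0.001, -1.0]]
ft_force: [-7.3, 0.3, 15.8]
grip_width: 0.0114
gripper_force: 33.2
```

>>> drive_tool(
  series=[
    [[0,0,-0.001],0,0.04],
    [[0,0,-0.001],0,0.04],
    [[0,0,-0.001],0,0.04],
    [[0,0,-0.001],0,0.04],
    [[0,0,-0.03],0,0.04],
    [[0,0,-0.07],0,0.04],
    [[0,0,-0.12],0,0.04],
    [[0,0,-0.17],0,0.04],
    [[-0.04,0,-0.22],0,0.04],
    [[-0.06,0.02,-0.26],0,0.04],
    [[-0.06,0.02,-0.26],0,0.04],
    [[-0.06,0.02,-0.26],0,0.04],
    [[-0.06,0.02,-0.26],0,0.04],
    [[-0.06,0.02,-0.26],0,0.04],
  ],
)

```text
time_s: 42.85
position: [0.5322, -0.0175, 0.3068]
tool_rot: [[0.993, 0.118, -0.004], [0.118, -0.993, 0.001], [-0.003, -0.001, -1.0]]
ft_force: [-0.4, -0.3, -0.3]
grip_width: 0.0402
gripper_force: 0.0
```

```bash
python3 - <<'E'
from h import *; from pk import rect
d=get('wrist'); w=world(d,True).reshape(-1,3)[d['depth'].ravel()>0]
b=w[(w[:,2]>.038)&(w[:,2]<.050)&(abs(w[:,0]-.59)<.1)&(abs(w[:,1]+.02)<.15)&(w[:,0]>.515)]; print('bed',*rect(b))
for i,c in CH.items():
    m=(np.hypot(*(w[:,:2]-c).T)<.025); z=w[m,2]; bar=w[m&(w[:,2]>.06)]; print(i,c.round(4),'slab z',np.median(z[z<.055]).round(4),'bar',*rect(bar),np.median(bar[:,2]).round(4))
for a,z in ((.035,.045),(.046,.055),(.099,.12)):
    g=w[(abs(w[:,0]-.447)<.055)&(abs(w[:,1]+.028)<.06)&(w[:,2]>a)&(w[:,2]<z)]
    if len(g)>5: print('gauge',a,len(g),*rect(g),np.median(g[:,2]).round(4))
for n in('top','scene'):
    t=get(n); W=world(t).reshape(-1,3); m=(t['depth'].ravel()>0)&(abs(W[:,0]-.497)<.08)&(abs(W[:,1]-.28)<.08); k=W[m&(W[:,2]>.215)]; h=W[m&(abs(W[:,2]-.2)<.006)]; print(n,'knob',k.mean(0).round(3),'head',h.mean(0).round(3))
cv2.imwrite('pics/fin.png',np.hstack([cv2.resize(d['img'][60:340,60:460],(800,560))])[...,::-1])
E
```

```text
bed [592.9 -22. ] [np.float64(109.6), np.float64(250.9)] -83.3
1 [0.5824 0.0679] slab z 0.0432 bar [581.6  67.7] [np.float64(13.2), np.float64(25.6)] 6.5 0.0653
2 [0.5895 0.0083] slab z 0.0434 bar [588.    7.7] [np.float64(11.8), np.float64(26.2)] 6.3 0.0654
3 [ 0.5965 -0.0513] slab z 0.0434 bar [596.6 -51.5] [np.float64(12.1), np.float64(23.8)] 7.5 0.0653
4 [ 0.6036 -0.1109] slab z 0.0435 bar [ 603.5 -110.1] [np.float64(12.9), np.float64(25.4)] 9.2 0.0654
gauge 0.035 1380 [447.3 -26.5] [np.float64(60.0), np.float64(89.2)] 80.3 0.0397
gauge 0.046 597 [446.5 -28.4] [np.float64(29.7), np.float64(59.3)] 80.0 0.0497
gauge 0.099 382 [447.2 -28.1] [np.float64(22.9), np.float64(24.3)] -10.0 0.1036
top knob [0.494 0.277 0.239] head [0.498 0.277 0.2  ]
scene knob [0.5   0.276 0.233] head [0.504 0.275 0.198]
```

View pics/fin.png

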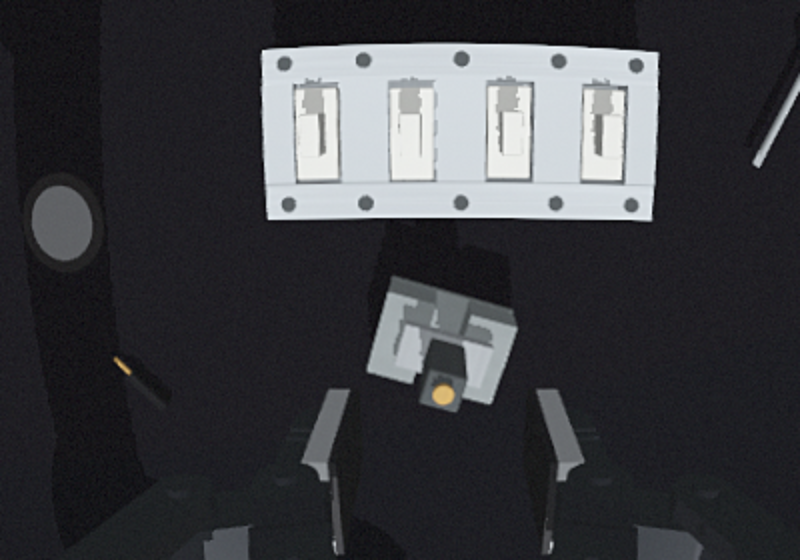

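The close view shows all four packers lying flush and centred. The gauge is seated in its stand and the lamp is over the pad, so I'm handing the job in.

```bash
python3 -c "
from rig import env
print(env.close_job())"
```

```text
the job is handed in; nothing more can be done
None
```

The job is handed in at about 43 s of the 208 s allowed: the lamp head is parked over the pad, and the gauge read the four channels left to right as 14, 8, 20 and 26 mm and is back in its stand. All four packers were present and now lie flush in their matching channels; no judge's result came back.

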